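Draw the hasp pin and raise the lid of the stake chest

ROBOT

A 6-joint arm with a two-finger parallel gripper is mounted at the origin on the work surface. World frame = base frame: x ahead of the robot, y to its left, z up, the work surface at z = 0. Lengths are in m, angles in rad, forces in N, time in s.
With the tool pointing down it reaches from about 0.35 to 0.975 m from the base axis. Payload 7.1 kg.
Tool frame: the origin (TCP) lies at the very end of the fingers, on their centre line; the grasp point (between the pads) lies 19 mm behind it (manip.tcp_to_grasp is the distance from the TCP to the grasp point, in m); z points along the fingers, x is the direction in which the jaws open and shut, and the axes are right-handed (so a half turn about z gives the same grasp; the last joint's range is limited). The gripper opens to 88 mm and grips with 3 to 60 N. Pads are 20 mm wide; open, the fingers measure 115 mm over their backs; the gripper's body (75 mm by 178 mm) begins 61 mm behind the grasp point.
Start: joints at [-1.129, 0.423, 1.63, -0, 1.089, -0.019], TCP at [0.278, -0.56, 0.223] pointing down, gripper open.
Joint ranges: [-3, 3], [-0.9, 2.11], [0.09, 2.58], [-1.31, 4.45], [0.11, 2.69], [-2.54, 2.54]. Speed limits (rad/s): [2.39, 2.39, 3.01, 3.14, 3.14, 3.14].

INTERFACE

Orientations are given as a unit quaternion [w, x, y, z].
In Python, from bench import manip gives the robot as it stands. The module is installed in compiled form; this text tells all that it offers.
- The arm moves only by the shell command python3 -m creep 'ROWS' [FORCE]. ROWS is text: rows parted by semicolons, each of 7 numbers parted by spaces: the shift along the tool's x, y, z in m, then the turn, a rotation vector about the tool's x, y, z in rad, then the opening, from 0 (shut) to 1 (fully open). A call has 1 to 5 rows; each row is the pose to reach, as a shift and turn from the pose commanded when the call began, along the tool's axes at that moment; what a row does not reach only later rows make up. A row lasts 1/8 s, in which the tool goes at most 62.5 mm and 10.7 degrees, less where a joint would pass 70% of its speed; a pose out of reach is approached as far as the arm can. A call with a gripper value outside its range is refused whole. The fingers move at their own pace and stop on an object; FORCE is the grip in N (left out, the last holds). Time passes only in rows, so rows that repeat a pose let the fingers close. It gives the time, the measured TCP pose, the force and the opening at its end, in the units of the state.
- manip.state(): the state, without advancing time (a new reading comes with each control period).
- manip.camera(name): name is "side" or "top"; returns the picture (480x640x3 uint8, red, green, blue); there is no depth.
- manip.get_calibration(name): a dict with "K" (3x3 intrinsics, pixels), "D" ([k1, k2, p1, p2, k3] as OpenCV has them; the pictures are not rectified), "world_from_camera" (4x4, takes a point from camera to world coordinates). Camera axes: x right, y up, looking along -z (the intrinsics and any distortion apply to the point x, -y, -z); pixel columns grow to the right and rows downward; lengths in m; the calibration is good to about 2 mm. A picture is of the moment at which its call begins. get_calibration takes no time and is no camera call.
- manip.job_done(): hands the job in, once; it reports no verdict.
The state is a dict: "clock": time; "joint_positions": joint angles; "qvel": joint speeds; "effort": joint torques, N m; "position": TCP position; "tcp_rot": TCP orientation; "ft_force": force on the tool from outside, world axes, zero at the start; "moment": the same for the moment, N m; "gripper_width": finger opening in m.
Only numpy, scipy, OpenCV 4.12 (cv2) and the standard library are available. Lean on these libraries where they do the work, as an engineer would, in place of code of your own. Each camera call takes 0.05 s, during which the arm holds its last target.

TASK

Draw the retaining pin out of the hasp staple of the wooden chest and leave it lying on the chest's front ledge, clear of the brass tongue. Then lift the lid until it stands about upright and stays there; it has no handle, the tongue is the place to lift it. Do not disturb the other things on the bench.

Things in the scene. Friction and masses are not known exactly. Their poses are not given: they have to be found in the camera images.
- chest: Wooden chest fixed to the bench: box 130 x 280 x 70 mm (x, y, z), lid on top, ledge in front. Origin: centre of the box's underside, on the bench. x points to the hinge side (away from the robot at yaw 0), y along the front, z up. Chest coordinates below are in this frame, in mm.
- ledge (a point): Centre of the ledge's long piece, on its top (chest x -108, y 60, z 76). The ledge is a board 14 thick, x -65 to -144, in two pieces: y -140 to -99 and -21 to 140; the lid's tongue lies in the gap, tops level. Lips, tops at z 82: along the front (x -144 to -150) and at both ends (inner faces y +/-134). Brackets below, 12 wide, at y -120, 0, 120.
- staple (a point): Centre of the opening of the brass staple: an upright arch of 6 mm bar fixed to the chest at x -108, y -60, standing up through a slot in the tongue. Opening 18 wide along x, from z 76 to 92; top of the arch at z 98. The pin passes through it along y and then keeps the lid from rising more than about 2 degrees.
- pin_mid (a point): Middle of the loose steel pin (90 g), on its shaft's axis, 5 mm above its underside. Pin's y: along the shaft to the grip. Shaft 10 mm thick, y -60 (free tip) to 50; then a red grip plate 50 x 8 x 18 mm (x, y, z) at y 50 to 58, undersides level. Starts lying through the staple on tongue and ledge, grip to the chest's +y; slides out freely along +y, e.g. hooked behind the grip plate, both sides of the shaft.
- pin_tip (a point): Free end of the pin's shaft, on its axis (60 mm from pin_mid).
- pin_grip (a point): Centre of the red grip plate (54 mm from pin_mid along the pin's y, 9 mm above its underside).
- lid (a joint): Lid angle in rad: 0 shut, 1.57 upright, stop at 1.8. Hinge with friction: it stays where it is left. Lifting it at the tongue's front edge takes 3 to 4 N. The lid is a board 14 mm thick, x -67 to 65 and z 70 to 84 when shut, y +/-140, 0.35 kg with its tongue, without a handle.
- lid_hinge (a point): Point on the lid's hinge axis, which runs along the chest's y at x 65, z 70 (here y 0). The tongue's underside lies in a plane through this axis.
- tongue_edge (a point): Middle of the front lower edge of the brass tongue, a plate fixed to the lid: 70 mm wide (chest y -95 to -25), 6 thick (z 70 to 76 when shut), reaching forward to x -175, 25 mm beyond the ledge's front lip. It is free underneath there, so fingertips can hook under it. The point moves with the lid on a radius of 240 mm about the hinge.
- jar: loose bystander; leave it where it stands. Glass jar with brass cap, 60 mm in diameter, 75 tall. Origin: centre of its underside.
- oil: loose bystander; leave it where it stands. White plastic oil bottle with red cap, 48 mm in diameter, 95 tall. Origin: centre of its underside.
- loupe: loose bystander; leave it where it stands. Black eye loupe, 40 mm in diameter, 34 tall. Origin: centre of its underside.
- brush: loose bystander; leave it where it stands. Bench brush, 150 mm long, lying along its x. Origin: its middle, on the bench.
- driver: loose bystander; leave it where it stands. Screwdriver with red handle, 150 mm long, lying along its x in front of the chest. Origin: its middle, on the bench.
- tray: loose bystander; leave it where it stands. Blue divided parts tray, 110 x 80 x 20 mm. Origin: centre of its underside.
There are look-alikes about, which are no part of the job. Leave any black or blue look-alike of the part that bears pin_mid alone.

How it is judged:
By the outcome, as a careful person would: the job done as asked, in the order asked, and still so for the second after the job is handed in, with the robot touching nothing.
It also fails if it takes over 53 s, if anything falls off the work surface, if the arm or the gripper's body presses on something with over 40 N, if the wrist force passes 120 N, or if a joint passes its speed limit or range.

## Working session

There is one attempt and no reset: what is moved stays moved. The work goes in short steps, Python scripts to look and compute and a shell command to move; the robot and the scene stay as the last step left them, time stands still between calls to the robot, and variables do not carry over. Pictures are saved under pics/ and viewed, and the job is handed in when it is done.

```bash
mkdir -p pics; ls
python3 - <<'E'
from bench import manip
import cv2
for n in("top","side"):
    cv2.imwrite(f"pics/{n}0.png",manip.camera(n)[:,:,::-1])
    c=manip.get_calibration(n);print(n,c)
print(manip.state(), manip.tcp_to_grasp)
E
```

```text
pics
top {'K': array([[613.63489166,   0.        , 324.38251729],
       [  0.        , 613.63489166, 241.68986625],
       [  0.        ,   0.        ,   1.        ]]), 'D': array([0.03598332, 0.        , 0.        , 0.        , 0.        ]), 'world_from_camera': array([[ 0.01163343,  0.99596701, -0.08896276,  0.49008309],
       [-0.99974028,  0.00984144, -0.02055534,  0.06847382],
       [-0.01959692,  0.08917878,  0.99582283,  1.15158159],
       [ 0.        ,  0.        ,  0.        ,  1.        ]])}
side {'K': array([[506.42543172,   0.        , 313.77930323],
       [  0.        , 506.42543172, 242.63547781],
       [  0.        ,   0.        ,   1.        ]]), 'D': array([-0.14770996,  0.        ,  0.        ,  0.        ,  0.        ]), 'world_from_camera': array([[-0.93366875,  0.22196975, -0.28105534,  0.26892976],
       [-0.35775844, -0.61417511,  0.70341867,  0.90615543],
       [-0.01647953,  0.75730995,  0.65284766,  0.85154019],
       [ 0.        ,  0.        ,  0.        ,  1.        ]])}
{'clock': 0.1, 'joint_positions': array([-1.12902236e+00,  4.23765900e-01,  1.63058541e+00, -5.05511371e-05,
        1.08862594e+00, -1.89937370e-02]), 'qvel': array([ 0.00179162, -0.00280527, -0.00143161, -0.00092386, -0.00035254,
       -0.00017003]), 'effort': array([ 1.70771277e-04, -5.45611989e+01, -2.74324518e+01,  6.45674416e-02,
        1.87291828e-02, -5.31564672e-05]), 'position': array([ 0.27769859, -0.55936237,  0.22198959]), 'tcp_rot': array([-3.57119914e-04,  8.49898878e-01, -5.26945365e-01, -5.93497871e-04]), 'ft_force': array([ 0.33624162, -0.17432391, -0.072883  ]), 'moment': array([ 0.03356796,  0.02364427, -0.02109901]), 'gripper_width': 0.08819113903844969} 0.0187
```

View pics/top0.png

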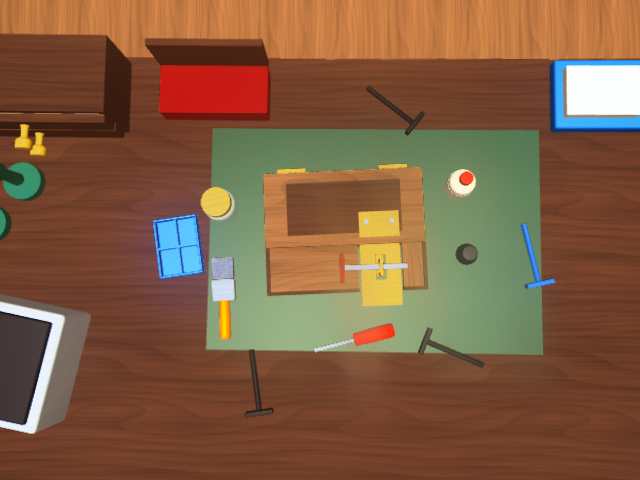

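View pics/side0.png

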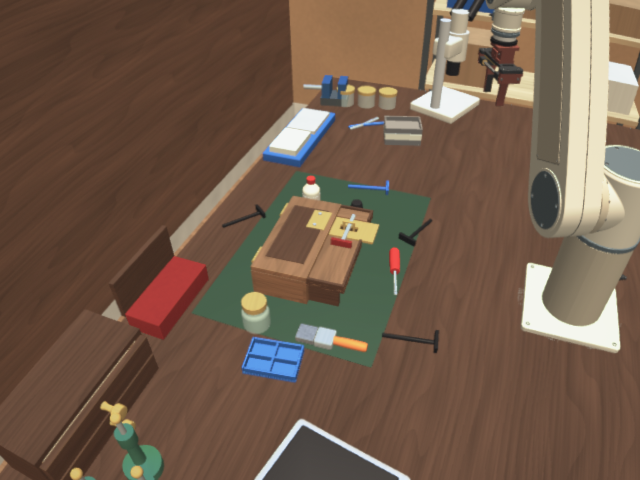

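The top view shows five T-shaped pins. The one in the staple, with a steel shaft (343–408, 266) and red grip at (342, 267), fits the description. The black ones at (395,110), (258,385), (452,347) and the blue one at (537,257) are look-alikes. I'll confirm that in a crop and measure.

```bash
cat > h.py <<'E'
import numpy as np,cv2
from bench import manip
from scipy.spatial.transform import Rotation as R
def ray(n,uv):
    c=manip.get_calibration(n);T=c["world_from_camera"]
    p=cv2.undistortPoints(np.array([[uv]],float),c["K"],c["D"])[0,0]
    d=T[:3,:3]@np.array([p[0],-p[1],-1.]);return T[:3,3],d
def onz(n,uv,z):
    o,d=ray(n,uv);return o+d*(z-o[2])/d[2]
def proj(n,P):
    c=manip.get_calibration(n);T=np.linalg.inv(c["world_from_camera"])
    q=(T[:3,:3]@np.atleast_2d(P).T).T+T[:3,3];q=q*[1,-1,-1]
    return cv2.projectPoints(q,np.zeros(3),np.zeros(3),c["K"],c["D"])[0][:,0]
def crop(n,x0,y0,x1,y1,s,f,pts=None):
    im=manip.camera(n)[:,:,::-1]
    im=cv2.resize(im[y0:y1,x0:x1],None,fx=s,fy=s,interpolation=cv2.INTER_CUBIC)
    if pts is not None:
        for p in proj(n,pts): cv2.circle(im,(int((p[0]-x0+.5)*s),int((p[1]-y0+.5)*s)),3,(255,0,255),1)
    cv2.imwrite("pics/"+f,im)
E
python3 - <<'E'
from h import *
crop("top",255,155,435,305,4,"t1.png")
crop("side",240,180,390,310,5,"s1.png")
E
```

```text
(no output)
```

View pics/t1.png

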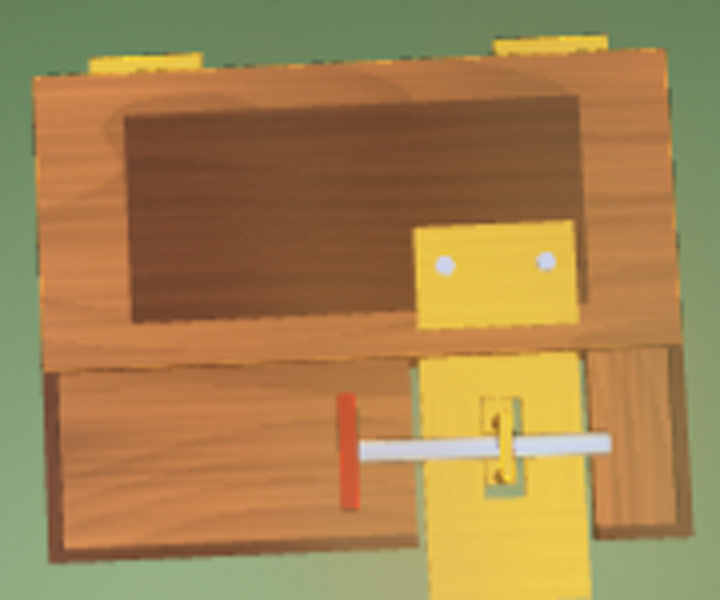

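View pics/s1.png

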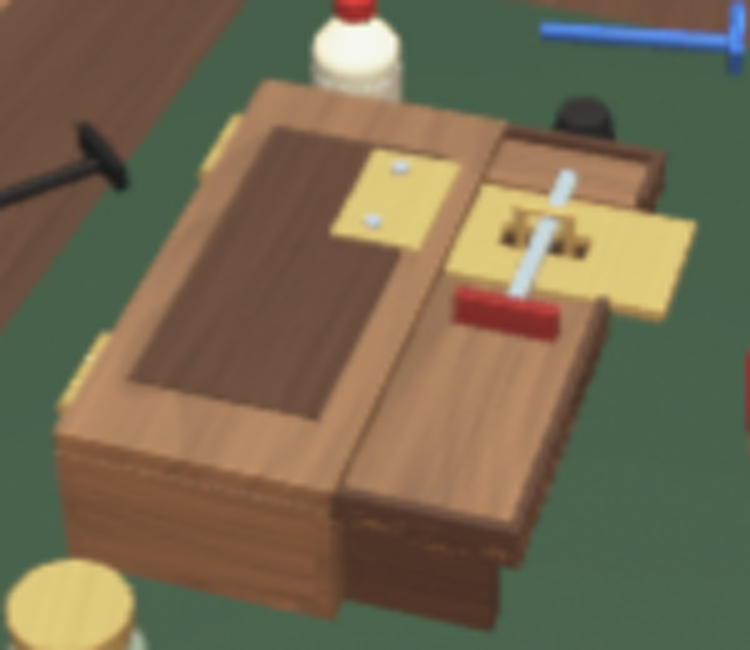

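Run:
```python
from h import *
from scipy.optimize import least_squares
px=lambda u,v:(255+u/4-.5,155+v/4-.5)
pts={(35,78):(65,140,84),(665,50):(65,-140,84),(682,345):(-67,-140,84),(43,370):(-67,140,84),(52,562):(-150,140,82),(692,537):(-150,-140,82),(508,450):None}
A=[];W=[]
for k,c in pts.items():
    if c is None: continue
    A.append(c[:2]);W.append(onz("top",px(*k),c[2]/1000)[:2])
A=np.array(A)/1000;W=np.array(W)
def T(p,a):
    c,s=np.cos(p[2]),np.sin(p[2]);return p[:2]+a@np.array([[c,-s],[s,c]]).T
r=least_squares(lambda p:(T(p,A)-W).ravel(),[.5,0,0]);print(r.x,(T(r.x,A)-W)*1000)
for nm,k,z in(("grip base L",(358,450),.081),("grip top far",(341,395),.094),("grip top near",(350,510),.094),("tip",(610,443),.081),("staple",(507,450),.098)):
    w=onz("top",px(*k),z)[:2];c,s=np.cos(r.x[2]),np.sin(r.x[2]);print(nm,w,(np.array([[c,s],[-s,c]])@(w-r.x[:2]))*1000)
def loc(a): return np.append(T(r.x,np.array(a[:2])/1000),a[2]/1000)
P=np.array([loc(a) for a in [(-175,-25,76),(-175,-95,76),(-108,-60,98),(-150,140,82),(65,140,84),(-150,-140,82)]])
print(P,proj("side",P))
crop("side",240,180,390,310,5,"s2.png",P)
crop("top",255,155,435,345,4,"t2.png",P)
np.save("chest.npy",r.x)
st=manip.state();print(R.from_quat(np.roll(st["tcp_rot"],-1)).as_matrix())
```

```text
[0.6480294  0.05781898 0.05155396] [[ 1.28971545  1.06423697]
 [ 1.18211464 -1.22204628]
 [-0.49573766 -0.87647123]
 [-1.20969882  0.37404399]
 [-0.57374504  1.50323477]
 [-0.19264857 -0.8429982 ]]
grip base L [0.54174146 0.05583355] [-106.24903481    3.49435002]
grip top far [0.56478396 0.06352919] [-82.84058715   9.99235583]
grip top near [0.51528476 0.05920026] [-132.49709038    8.21992575]
tip [ 0.54598575 -0.05369466] [-107.65450034 -106.10705417]
staple [ 0.54161528 -0.00777396] [-109.65281858  -60.02215011]
[[ 0.47455019  0.02383425  0.076     ]
 [ 0.47815736 -0.04607275  0.076     ]
 [ 0.54326476 -0.00766667  0.098     ]
 [ 0.49101433  0.1899033   0.082     ]
 [ 0.70572868  0.2009825   0.084     ]
 [ 0.50544305 -0.08972468  0.082     ]] [[371.99444084 242.54293491]
 [378.44414584 224.65814332]
 [348.51779896 221.14407738]
 [342.91155342 286.91104517]
 [249.33562754 265.73044988]
 [372.72586549 210.26041939]]
[[ 4.44642123e-01 -8.95708281e-01 -2.40287891e-04]
 [-8.95708130e-01 -4.44642188e-01  5.20249948e-04]
 [-5.72834320e-04 -1.60972240e-05 -9.99999836e-01]]
```

View pics/s2.png

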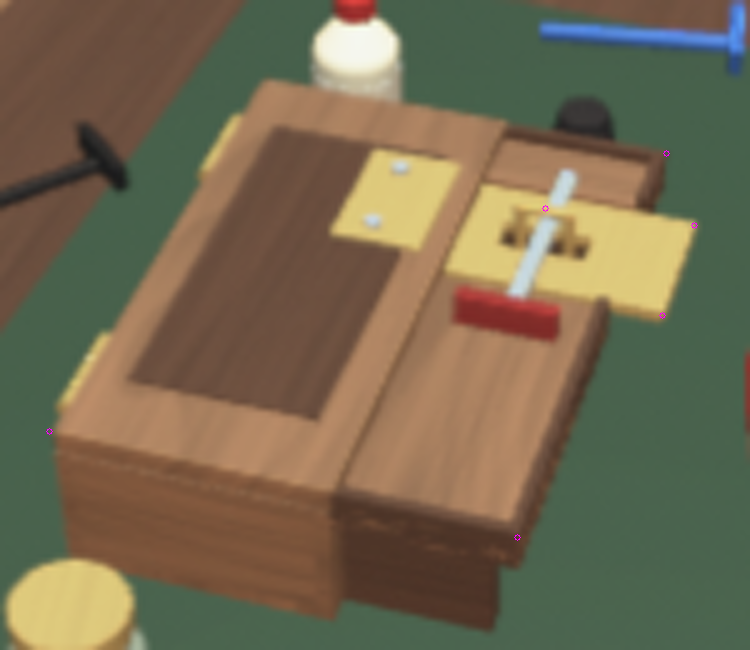

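View pics/t2.png

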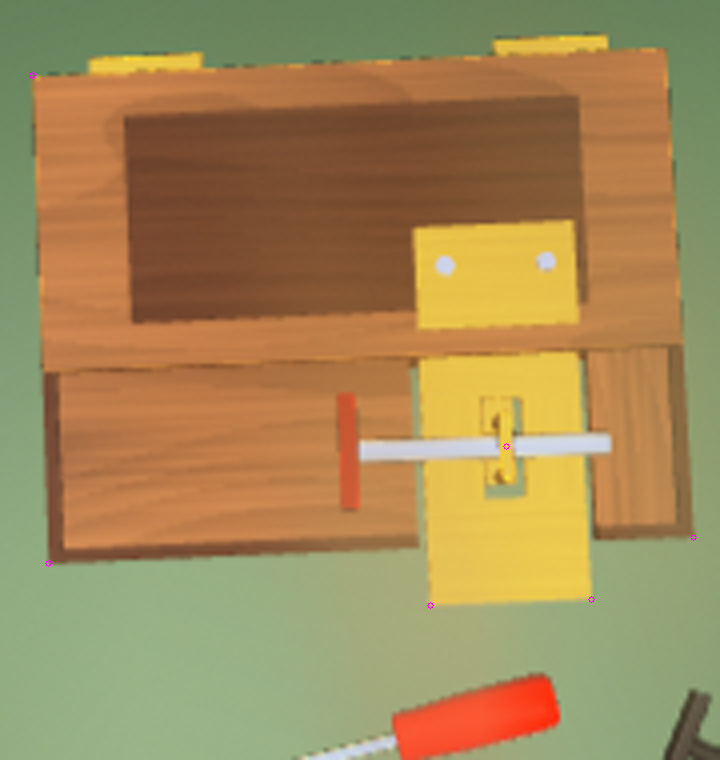

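The crops confirm it: the shaft passes through the brass staple at (378,267) in the top view, with the red plate at about (342,267). The chest fit holds within 2 mm in both views. Next I'll compute the hook approach.

```bash
cat >> h.py <<'E'
ch=np.load("chest.npy");Rc=R.from_euler("z",ch[2])
def c2w(a): return Rc.apply(np.array(a,float)/1000)+[ch[0],ch[1],0]
def w2c(w): return Rc.inv().apply(np.array(w)-[ch[0],ch[1],0])*1000
def ori(tilt,mode):
    # tilt deg: 0 down, 90 forward; mode x: jaws along chest x ; y: jaws along chest +-y
    t=np.radians(tilt);z=np.array([np.sin(t),0,-np.cos(t)])
    x={"x":np.array([np.cos(t),0,np.sin(t)]),"y":np.array([0,1.,0]),"-y":np.array([0,-1.,0])}[mode]
    return Rc*R.from_matrix(np.c_[x,np.cross(z,x),z])
def cur():
    s=manip.state();return s["position"],R.from_quat(np.roll(s["tcp_rot"],-1)),s
def go(a,tilt,mode):
    p,r,s=cur();w=c2w(a);q=ori(tilt,mode)
    print(a,"shift",np.round(r.inv().apply(w-p),4),"rot",np.round((r.inv()*q).as_rotvec(),3))
def rep():
    p,r,s=cur();print("t",s["clock"],"chest",np.round(w2c(p),1),"tilt z",np.round(Rc.inv().apply(r.as_matrix()[:,2]),3),"F",np.round(s["ft_force"],1),"w",round(s["gripper_width"],4),"q",np.round(s["joint_positions"],2))
E
python3 - <<'E'
from h import *
rep();go((-107,-11,150),0,"x");go((-107,-11,125),0,"x")
E
```

```text
t 0.3 chest [-401.5 -597.5  222.4] tilt z [-0.     0.001 -1.   ] F [ 0.5 -0.3 -0.3] w 0.0876 q [-1.13  0.42  1.63  0.    1.09 -0.02]
(-107, -11, 150) shift [-0.4209 -0.5036  0.0726] rot [-0.     0.    -1.162]
(-107, -11, 125) shift [-0.4209 -0.5036  0.0976] rot [-0.     0.    -1.162]
```

```bash
python3 -m creep '-0.04 -0.05 0 0 0 -0.15 0.2; -0.08 -0.095 0.01 0 0 -0.25 0.2; -0.12 -0.14 0.015 0 0 -0.35 0.2; -0.16 -0.19 0.02 0 0 -0.45 0.2; -0.2 -0.24 0.02 0 0 -0.55 0.2' 10
python3 - <<'E'
from h import *
rep();go((-107,-11,150),0,"x")
E
```

```text
clock: 0.92
position: [0.403, -0.2751, 0.2026]
tcp_rot: [-0.0, 0.961, -0.275, 0.0]
ft_force: [-0.0, -0.2, -0.7]
gripper_width: 0.0411
t 0.925 chest [-261.9 -319.8  202.6] tilt z [ 0.  0. -1.] F [-0.  -0.2 -0.7] w 0.0411 q [-0.62  0.25  1.94  0.    0.95 -0.07]
(-107, -11, 150) shift [-0.0496 -0.3419  0.0526] rot [-0.    -0.    -0.609]
```

```bash
python3 -m creep '-0.008 -0.06 0.01 0 0 -0.12 0.2; -0.016 -0.12 0.02 0 0 -0.24 0.2; -0.024 -0.18 0.03 0 0 -0.36 0.2; -0.032 -0.24 0.04 0 0 -0.48 0.2; -0.042 -0.295 0.05 0 0 -0.609 0.2'
python3 - <<'E'
from h import *
rep();go((-107,-11,110),0,"x")
E
```

```text
clock: 1.55
position: [0.5246, -0.0026, 0.1526]
tcp_rot: [0.0, 1.0, 0.027, 0.0]
ft_force: [-0.1, -0.4, -0.2]
gripper_width: 0.0174
t 1.55 chest [-126.3  -54.   152.6] tilt z [ 0.001 -0.    -1.   ] F [-0.1 -0.4 -0.2] w 0.0174 q [-0.03  0.37  1.9  -0.    0.86 -0.08]
(-107, -11, 110) shift [ 0.0194 -0.0429  0.0426] rot [ 0.    -0.001  0.002]
```

```bash
python3 -m creep '0.0194 -0.0429 0 0 0 0 0.2; 0.0194 -0.0429 0.03 0 0 0 0.2; 0.0194 -0.0429 0.046 0 0 0 0.2'
python3 - <<'E'
from h import *
rep();go((-107,-11,80),0,"x")
crop("top",300,210,435,310,5,"t3.png")
crop("side",270,160,400,290,5,"s3.png")
E
```

```text
clock: 1.92
position: [0.5403, 0.0397, 0.1054]
tcp_rot: [0.0, 1.0, 0.025, -0.001]
ft_force: [-0.4, 0.6, -0.1]
gripper_width: 0.0177
t 1.925 chest [-108.5  -12.5  105.4] tilt z [-0.002 -0.    -1.   ] F [-0.4  0.6 -0.1] w 0.0177 q [ 0.05  0.47  1.89 -0.    0.78  0.  ]
(-107, -11, 80) shift [ 0.0015 -0.0015  0.0254] rot [ 0.     0.002 -0.001]
```

View pics/s3.png

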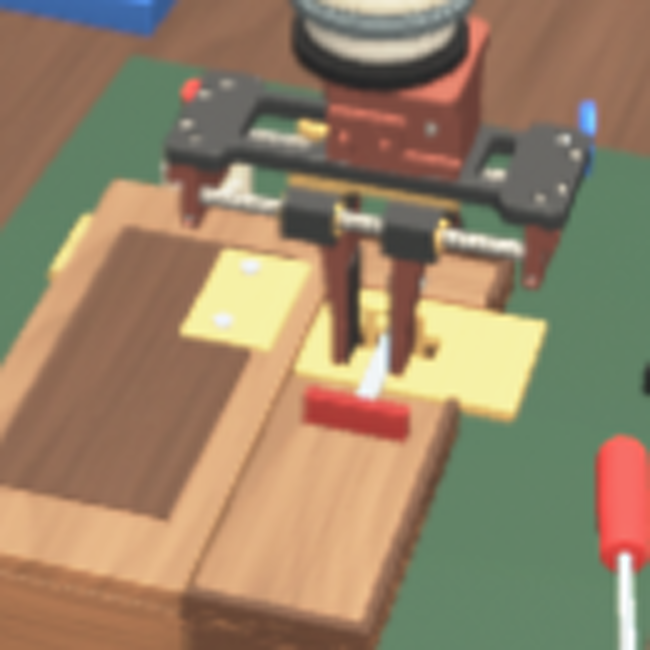

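View pics/t3.png

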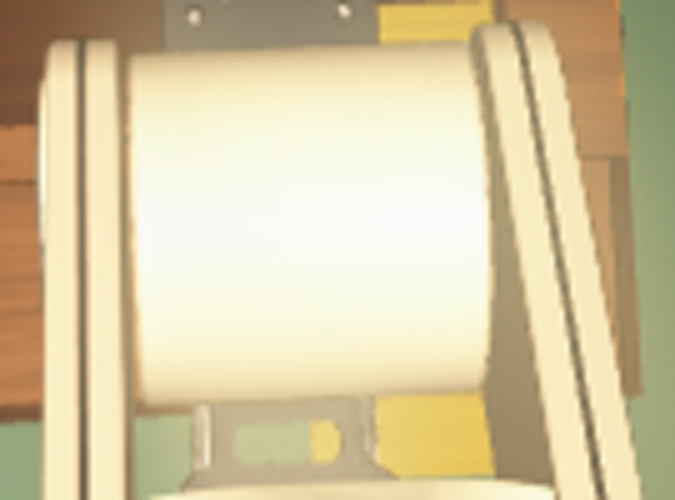

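Side view: the fingers, with tips at (345,360) and (395,370), straddle the shaft at (378,370) just behind the red plate. Going down.

```bash
python3 -m creep '0 0 0.012 0 0 0 0.2; 0 0 0.025 0 0 0 0.2; 0 0 0.026 0 0 0 0.2'
python3 - <<'E'
from h import *
rep()
crop("side",300,190,400,290,6,"s4.png")
E
```

```text
clock: 2.4
position: [0.5403, 0.0388, 0.0798]
tcp_rot: [0.0, 1.0, 0.024, -0.001]
ft_force: [0.7, 0.4, 0.4]
gripper_width: 0.0174
t 2.4 chest [-108.5  -13.4   79.8] tilt z [-0.002  0.    -1.   ] F [0.7 0.4 0.4] w 0.0174 q [0.05 0.51 1.9  0.   0.73 0.  ]
```

View pics/s4.png

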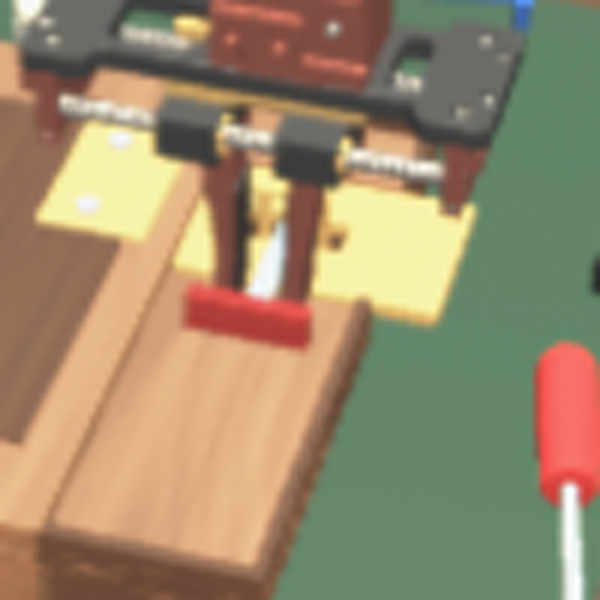

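The fingertips are now down behind the plate, one on each side of the shaft. Pulling toward +y, which is tool −y.

```bash
python3 -m creep '0 -0.01 0 0 0 0 0.2; 0 -0.026 0 0 0 0 0.2; 0 -0.042 0 0 0 0 0.2; 0 -0.06 0 0 0 0 0.2; 0 -0.078 0 0 0 0 0.2' ; python3 -m creep '0 -0.012 0 0 0 0 0.2; 0 -0.022 0 0 0 0 0.2; 0 -0.03 0 0 0 0 0.2; 0 -0.033 0 0 0 0 0.2; 0 -0.033 0 0 0 0 0.2'
python3 - <<'E'
from h import *
rep()
crop("side",270,180,400,290,6,"s5.png")
E
```

```text
clock: 3.08
position: [0.5371, 0.1186, 0.0808]
tcp_rot: [-0.0, 1.0, 0.025, 0.0]
ft_force: [0.1, -0.8, 1.0]
gripper_width: 0.0174
clock: 3.7
position: [0.5355, 0.1501, 0.0806]
tcp_rot: [-0.0, 1.0, 0.024, -0.0]
ft_force: [0.1, -0.2, -0.2]
gripper_width: 0.0174
t 3.7 chest [-107.7   98.    80.6] tilt z [-0.  0. -1.] F [ 0.1 -0.2 -0.2] w 0.0174 q [0.25 0.53 1.87 0.   0.75 0.2 ]
```

View pics/s5.png

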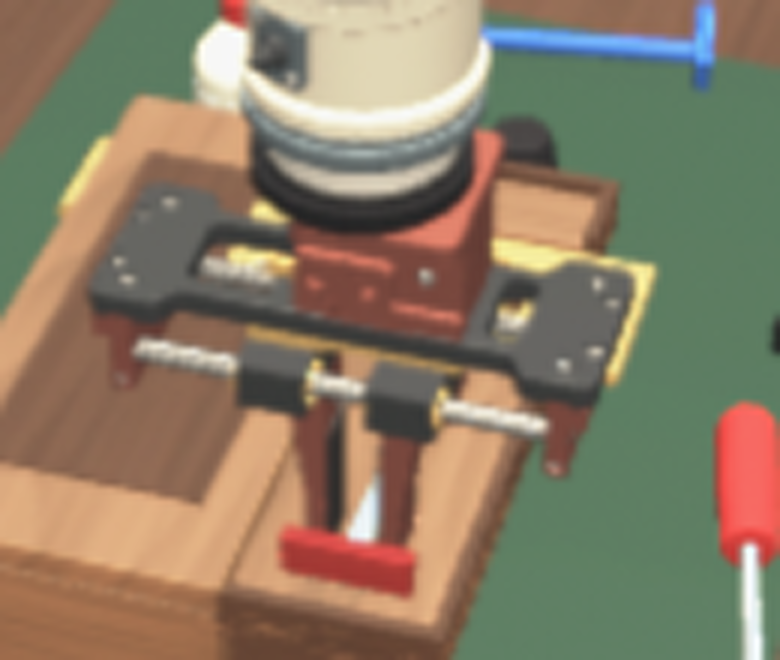

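The red plate moved to near the ledge's end. Backing off 2 mm and lifting.

```bash
python3 -m creep '0 0.003 0 0 0 0 0.2; 0 0.003 -0.02 0 0 0 0.2; 0 0.003 -0.06 0 0 0 0.2; 0 0.003 -0.12 0 0 0 0.2; -0.03 0.003 -0.14 0 0 0 0.2'
python3 - <<'E'
from h import *
rep()
go((-290,-60,180),0,"x")
go((-290,-60,150),45,"-y")
go((-290,-60,150),45,"y")
E
```

```text
clock: 4.38
position: [0.5086, 0.1458, 0.2244]
tcp_rot: [-0.001, 1.0, 0.024, 0.003]
ft_force: [0.7, 0.1, -1.3]
gripper_width: 0.0176
t 4.375 chest [-134.7   95.   224.4] tilt z [ 0.007  0.001 -1.   ] F [ 0.7  0.1 -1.3] w 0.0176 q [0.26 0.28 1.84 0.   1.01 0.21]
(-290, -60, 180) shift [-0.1551  0.1556  0.0431] rot [-0.001 -0.007 -0.004]
(-290, -60, 150) shift [-0.1553  0.1557  0.0731] rot [0.608 0.608 1.48 ]
(-290, -60, 150) shift [-0.1553  0.1557  0.0731] rot [-0.609  0.609 -1.488]
```

```bash
python3 - <<'E'
from h import *
from scipy.optimize import least_squares
D=np.array([[.4238,1.6306,.6245,.222],[.25,1.94,.488,.2026],[.37,1.90,.5246,.1526],[.47,1.89,.5418,.1054],[.51,1.90,.5417,.0798],[.53,1.87,.5561,.0806],[.28,1.84,.5291,.2244]])
# free params r0,L1,L2,off,zc
f=lambda p,q2,q3:(p[0]+p[1]*np.sin(q2)+p[2]*np.sin(q2+q3)+p[3]*np.cos(q2+q3), p[4]+p[1]*np.cos(q2)+p[2]*np.cos(q2+q3)-p[3]*np.sin(q2+q3))
def res(p):
    r,z=f(p,D[:,0],D[:,1]);return np.r_[r-D[:,2],z-D[:,3]]
s=least_squares(lambda p:np.r_[res(p),1e-3*(p[3]),1e-3*p[0]],[0,.4,.4,0,-.1]);print(s.x,np.abs(res(s.x)).max())
p=s.x
for Lt in(.2,.25,.3):
  for (x,z,t) in((.36,.15,45),(.42,.13,45),(.478,.05,45),(.478,.05,25),(.36,.15,25),(.70,.30,45),(.70,.30,80)):
    a=np.radians(t);rw=x-Lt*np.sin(a);zw=z-Lt+Lt*np.cos(a)
    g=least_squares(lambda q:np.array(f(p,*q))-[rw,zw],[.3,1.9]);q=g.x
    print(Lt,x,z,t,np.round(q,2),"q5",round(np.pi-a-q.sum(),2),"err",round(g.cost,5))
E
python3 -m creep '-0.03 0.04 0 0 0 0 0.4;-0.06 0.08 0 0 0 0.1 0.4; -0.07 0.12 0 0 0 0.2 0.4;-0.07 0.155 0 0 0 0.3 0.4'
```

```text
[ 8.76926737e-05  5.63428092e-01  4.83215473e-01  7.57087959e-02
 -7.97424124e-04] 0.002956344916204251
0.2 0.36 0.15 45 [0.13 2.55] q5 -0.33 err 0.0
0.2 0.42 0.13 45 [0.27 2.45] q5 -0.36 err 0.0
0.2 0.478 0.05 45 [0.55 2.35] q5 -0.55 err 0.0
0.2 0.478 0.05 25 [0.47 2.23] q5 0.0 err 0.0
0.2 0.36 0.15 25 [0.07 2.41] q5 0.22 err 0.0
0.2 0.7 0.3 45 [0.3  1.76] q5 0.29 err 0.0
0.2 0.7 0.3 80 [0.37 1.96] q5 -0.59 err 0.0
0.25 0.36 0.15 45 [0.15 2.63] q5 -0.43 err 0.0
0.25 0.42 0.13 45 [0.29 2.53] q5 -0.46 err 0.0
0.25 0.478 0.05 45 [0.6  2.42] q5 -0.66 err 0.0
0.25 0.478 0.05 25 [0.47 2.27] q5 -0.04 err 0.0
0.25 0.36 0.15 25 [0.06 2.46] q5 0.19 err 0.0
0.25 0.7 0.3 45 [0.27 1.85] q5 0.24 err 0.0
0.25 0.7 0.3 80 [0.39 2.08] q5 -0.73 err 0.0
0.3 0.36 0.15 45 [0.21 2.71] q5 -0.57 err 0.0
0.3 0.42 0.13 45 [0.34 2.61] q5 -0.59 err 0.0
0.3 0.478 0.05 45 [0.66 2.49] q5 -0.79 err 0.0
0.3 0.478 0.05 25 [0.47 2.32] q5 -0.08 err 0.0
0.3 0.36 0.15 25 [0.04 2.5 ] q5 0.17 err 0.0
0.3 0.7 0.3 45 [0.24 1.93] q5 0.19 err 0.0
0.3 0.7 0.3 80 [0.43 2.2 ] q5 -0.89 err 0.0
clock: 4.88
position: [0.4423, -0.0141, 0.2209]
tcp_rot: [-0.0, 0.992, -0.127, 0.0]
ft_force: [1.0, -0.3, 0.4]
gripper_width: 0.035
```

Run:
```python
from h import *
rep()
for m in("y","-y"): go((-225,-60,140),18,m)
im=manip.camera("side")[:,:,::-1];cv2.imwrite("pics/s6.png",cv2.resize(im[160:310,230:400],None,fx=4,fy=4))
```

```text
t 4.875 chest [-209.1  -61.3  220.9] tilt z [ 0.  0. -1.] F [ 1.  -0.3  0.4] w 0.035 q [-0.06  0.15  2.02  0.    0.97  0.2 ]
(-225, -60, 140) shift [-0.0155  0.0036  0.0809] rot [-0.216  0.294 -1.86 ]
(-225, -60, 140) shift [-0.0155  0.0036  0.0809] rot [0.271 0.198 1.253]
```

View pics/s6.png

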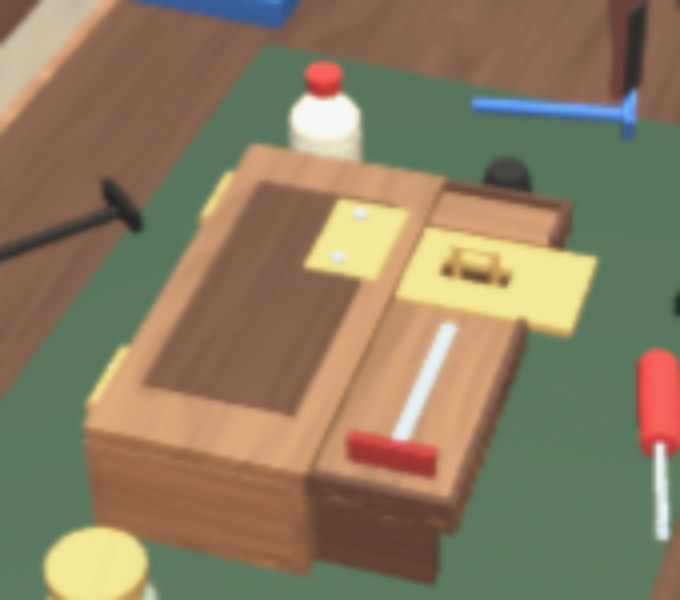

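The pin lies on the ledge, tip at about (450,325) in the crop, well off the tongue. Next, turning the tool to a slight forward tilt in front of the tongue.

```bash
python3 -m creep '0 0 0 0.04 0.03 0.18 0.4; 0 0 0 0.08 0.06 0.36 0.4; 0 0 0 0.12 0.09 0.54 0.4; 0 0 0 0.16 0.12 0.72 0.4; 0 0 0 0.2 0.15 0.9 0.4'
python3 - <<'E'
from h import *
rep()
go((-225,-60,140),18,"-y")
for uv in((355,345),(394,325),(392,340),(355,335)): print(uv,np.round(w2c(onz("top",uv,.02))))
E
```

```text
clock: 5.55
position: [0.4433, -0.013, 0.2207]
tcp_rot: [-0.087, 0.83, -0.545, 0.084]
ft_force: [-0.1, -1.0, 0.5]
gripper_width: 0.035
t 5.55 chest [-208.1  -60.2  220.7] tilt z [ 0.237  0.041 -0.971] F [-0.1 -1.   0.5] w 0.035 q [-0.11  0.05  2.16  0.12  0.7   0.97]
(-225, -60, 140) shift [-0.0096  0.0344  0.0744] rot [0.066 0.053 0.35 ]
(355, 345) [-246.  -11.   20.]
(394, 325) [-213.  -84.   20.]
(392, 340) [-240.  -79.   20.]
(355, 335) [-228.  -12.   20.]
```

```bash
python3 -m creep '0 0.01 0.01 0.023 0.018 0.12 0.4; 0 0.015 0.03 0.046 0.036 0.24 0.4; -0.004 0.02 0.04 0.066 0.053 0.35 0.4; -0.004 0.02 0.04 0.066 0.053 0.35 0.4'
python3 - <<'E'
from h import *
rep()
go((-196,-60,120),18,"-y")
go((-196,-60,42),18,"-y")
E
```

```text
clock: 6.05
position: [0.432, -0.0146, 0.1761]
tcp_rot: [-0.112, 0.719, -0.677, 0.106]
ft_force: [0.4, -0.9, -0.6]
gripper_width: 0.0353
t 6.05 chest [-219.4  -61.2  176.1] tilt z [ 0.305  0.002 -0.952] F [ 0.4 -0.9 -0.6] w 0.0353 q [-0.09  0.1   2.27  0.1   0.47  1.33]
(-196, -60, 120) shift [-0.0011 -0.0052  0.0606] rot [0.005 0.002 0.008]
(-196, -60, 42) shift [-0.0012  0.0185  0.1349] rot [0.005 0.002 0.008]
```

```bash
python3 -m creep '-0.001 -0.003 0.03 0.005 0.002 0.008 0.4; -0.001 -0.005 0.06 0.005 0.002 0.008 0.4; -0.001 0.005 0.09 0.005 0.002 0.008 0.4; -0.001 0.015 0.12 0.005 0.002 0.008 0.4; -0.001 0.0185 0.135 0.005 0.002 0.008 0.4'
python3 - <<'E'
from h import *
rep()
go((-178,-60,40),18,"-y")
crop("side",310,180,430,290,6,"s7.png")
E
```

```text
clock: 6.68
position: [0.4591, -0.0135, 0.0466]
tcp_rot: [-0.112, 0.717, -0.68, 0.104]
ft_force: [-0.3, -0.9, 0.2]
gripper_width: 0.035
t 6.675 chest [-192.3  -61.5   46.6] tilt z [ 0.302  0.004 -0.953] F [-0.3 -0.9  0.2] w 0.035 q [-0.09  0.45  2.28  0.43  0.11  1.01]
(-178, -60, 40) shift [-0.0015 -0.0117  0.0106] rot [0.007 0.004 0.002]
```

View pics/s7.png

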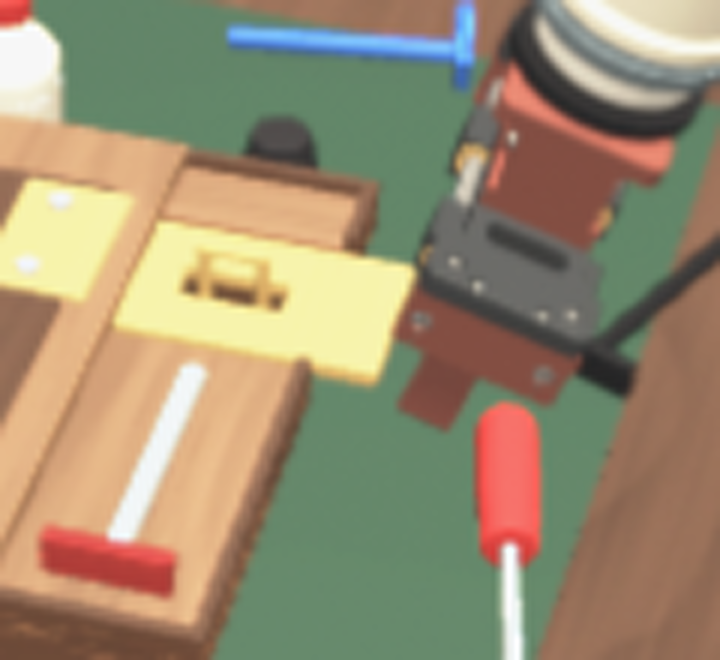

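Run:
```python
from h import *
go((-180,-60,42),15,"-y")
go((-175,-60,42),15,"-y")
```

```text
(-180, -60, 42) shift [-0.0017 -0.0094  0.0077] rot [-0.046  0.004  0.002]
(-175, -60, 42) shift [-0.0017 -0.0142  0.0092] rot [-0.046  0.004  0.002]
```

```bash
python3 -m creep '-0.001 -0.002 0.005 -0.03 0.002 0.002 0.4; -0.0017 -0.006 0.0077 -0.046 0.004 0.002 0.4; -0.0017 -0.0094 0.0077 -0.046 0.004 0.002 0.4; -0.0017 -0.0094 0.0077 -0.046 0.004 0.002 0.4'
python3 - <<'E'
from h import *
rep()
for th in (0,4,8,12):
    t=np.radians(th);E=np.array([65-240*np.cos(t),70+240*np.sin(t)])
    T=E-np.array([175-175,0]) # marker
    # T offset from edge at contact, tilt 15: C=E+30*(sin,-cos), T=C-10*(cos,sin)
    a=np.radians(15);C=E+30*np.array([np.sin(a),-np.cos(a)]);T=C-10*np.array([np.cos(a),np.sin(a)])+[4,0]
    go((T[0],-60,T[1]),15,"-y")
E
```

```text
clock: 7.22
position: [0.4712, -0.0113, 0.044]
tcp_rot: [-0.095, 0.718, -0.683, 0.091]
ft_force: [0.3, 0.3, 0.3]
gripper_width: 0.0354
t 7.225 chest [-180.1  -59.9   44. ] tilt z [ 0.262 -0.001 -0.965] F [0.3 0.3 0.3] w 0.0354 q [-0.07  0.47  2.23  0.17  0.18  1.29]
(np.float64(-172.89468690981508), -60, np.float64(38.434034760302744)) shift [ 0.     -0.0055  0.0073] rot [-0.003 -0.001 -0.002]
(np.float64(-172.3100589721729), -60, np.float64(55.175588458892825)) shift [ 0.     -0.0105 -0.0087] rot [-0.003 -0.001 -0.002]
(np.float64(-170.55902340779195), -60, np.float64(71.83557899071845)) shift [ 0.0001 -0.0165 -0.0243] rot [-0.003 -0.001 -0.002]
(np.float64(-167.65011108592844), -60, np.float64(88.33284055656499)) shift [ 0.     -0.0236 -0.0395] rot [-0.003 -0.001 -0.002]
```

```bash
python3 -m creep '0 -0.007 0.002 0 0 0 0.4; 0 -0.008 0 0 0 0 0.4; 0 -0.0105 -0.0087 0 0 0 0.4; 0 -0.0135 -0.0165 0 0 0 0.4; 0 -0.0165 -0.0243 0 0 0 0.4'
python3 - <<'E'
from h import *
rep()
crop("side",290,160,430,280,5,"s8.png")
E
```

```text
clock: 7.85
position: [0.474, -0.0104, 0.0693]
tcp_rot: [-0.091, 0.719, -0.684, 0.086]
ft_force: [-12.5, -1.9, -0.6]
gripper_width: 0.0349
t 7.85 chest [-177.3  -59.1   69.3] tilt z [ 0.249  0.001 -0.969] F [-12.5  -1.9  -0.6] w 0.0349 q [-0.07  0.41  2.21  0.11  0.27  1.35]
```

View pics/s8.png

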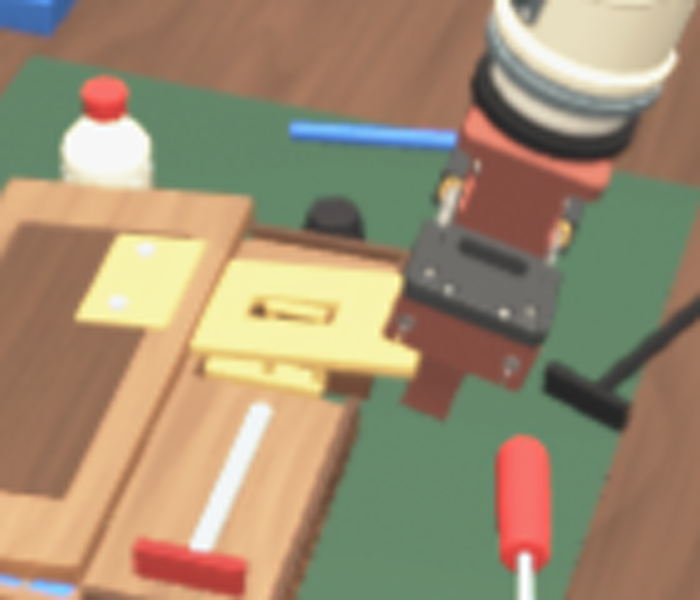

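The lid is rising on the finger faces: the tongue's front edge at (410,360) in the crop is lifted, and the staple is coming free of the slot. Continuing along the arc.

```bash
cat >> h.py <<'E'
def arc(base,ths,bias=3,tilt0=15,tilts=None,L=30,p0=None):
    # base: commanded (x,z,tilt)
    q0=ori(base[2],"-y");w0=c2w((base[0],-60,base[1]))
    for i,th in enumerate(ths):
        ti=tilts[i] if tilts else tilt0
        t=np.radians(th);a=np.radians(ti)
        E=np.array([65-240*np.cos(t),70+240*np.sin(t)])
        d=np.array([np.sin(a),-np.cos(a)]) if th<90-ti else np.array([np.cos(t),-np.sin(t)])
        n=np.array([np.sin(t),np.cos(t)])
        T=E+L*d-10*np.array([np.cos(a),np.sin(a)])+bias*n
        q=ori(ti,"-y");w=c2w((T[0],-60,T[1]))
        print(th,np.round(T,1),"shift",np.round(q0.inv().apply(w-w0),4),"rot",np.round((q0.inv()*q).as_rotvec(),3))
E
python3 - <<'E'
from h import *
arc((-170.5,71.8,15),[11,15,19,23,27])
E
```

```text
11 [-171.9   87.2] shift [-0.     -0.0026 -0.0152] rot [0. 0. 0.]
15 [-167.9  103.4] shift [ 0.     -0.0107 -0.0299] rot [0. 0. 0.]
19 [-162.8  119.4] shift [ 0.     -0.0197 -0.044 ] rot [0. 0. 0.]
23 [-156.6  135. ] shift [-0.     -0.0297 -0.0574] rot [0. 0. 0.]
27 [-149.4  150.1] shift [ 0.     -0.0407 -0.0701] rot [0. 0. 0.]
```

```bash
python3 -m creep '0 -0.0026 -0.0152 0 0 0 0.4; 0 -0.0107 -0.03 0 0 0 0.4; 0 -0.0197 -0.044 0 0 0 0.4; 0 -0.0297 -0.0574 0 0 0 0.4; 0 -0.0407 -0.07 0 0 0 0.4'
python3 - <<'E'
from h import *
rep()
crop("side",290,130,430,280,4,"s9.png")
arc((-149.4,150,15),[31,35,39,43,47],tilts=[17,19,21,23,25])
E
```

```text
clock: 8.52
position: [0.4963, -0.0095, 0.1479]
tcp_rot: [-0.092, 0.719, -0.684, 0.087]
ft_force: [-12.9, -1.1, 2.2]
gripper_width: 0.0351
t 8.525 chest [-155.   -59.4  147.9] tilt z [ 0.251  0.    -0.968] F [-12.9  -1.1   2.2] w 0.0351 q [-0.06  0.26  2.13  0.06  0.5   1.41]
31 [-140.   164.6] shift [ 0.     -0.0129 -0.0116] rot [ 0.035 -0.     0.   ]
35 [-129.6  178.5] shift [-0.     -0.0265 -0.0224] rot [ 0.07 -0.   -0.  ]
39 [-118.2  191.8] shift [-0.     -0.0409 -0.0323] rot [0.105 0.    0.   ]
43 [-106.   204.4] shift [-0.     -0.056  -0.0413] rot [0.14 0.   0.  ]
47 [-92.9 216.2] shift [-0.     -0.0717 -0.0493] rot [ 0.175 -0.    -0.   ]
```

View pics/s9.png

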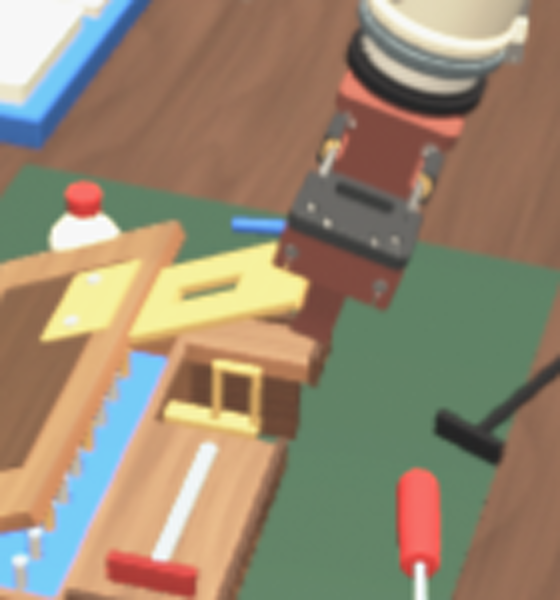

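The lid is at about 26° with the pin undisturbed. Continuing.

```bash
python3 -m creep '0 -0.013 -0.0116 0.035 0 0 0.4; 0 -0.0265 -0.0224 0.07 0 0 0.4; 0 -0.041 -0.0323 0.105 0 0 0.4; 0 -0.056 -0.0413 0.14 0 0 0.4; 0 -0.0717 -0.0493 0.175 0 0 0.4'
python3 - <<'E'
from h import *
rep()
arc((-92.9,216.2,25),[51,55,59,63,67],tilts=[25,25,25,25,25])
E
```

```text
clock: 9.2
position: [0.5564, -0.0068, 0.2155]
tcp_rot: [-0.157, 0.707, -0.673, 0.149]
ft_force: [-2.5, 1.0, 1.2]
gripper_width: 0.0355
t 9.2 chest [-94.9 -59.8 215.5] tilt z [ 0.423 -0.001 -0.906] F [-2.5  1.   1.2] w 0.0355 q [-0.06  0.18  2.08  0.11  0.44  1.38]
51 [-80.1 227. ] shift [ 0.     -0.0162 -0.0044] rot [0. 0. 0.]
55 [-66.6 236.9] shift [ 0.     -0.0326 -0.0076] rot [0. 0. 0.]
59 [-52.4 245.8] shift [ 0.     -0.0492 -0.0098] rot [0. 0. 0.]
63 [-37.7 253.8] shift [-0.     -0.0659 -0.0107] rot [0. 0. 0.]
67 [-23.4 260.3] shift [ 0.     -0.0816 -0.0105] rot [0. 0. 0.]
```

```bash
python3 -m creep '0 -0.0162 -0.0044 0 0 0 0.4; 0 -0.0326 -0.0076 0 0 0 0.4; 0 -0.0492 -0.0098 0 0 0 0.4; 0 -0.0659 -0.0107 0 0 0 0.4; 0 -0.0816 -0.0105 0 0 0 0.4'
python3 - <<'E'
from h import *
rep()
crop("side",250,80,430,280,3,"s10.png")
arc((-23.4,260.3,25),[71,75,79,82,85],tilts=[25,25,25,25,25])
E
```

```text
clock: 9.82
position: [0.6281, -0.0035, 0.2602]
tcp_rot: [-0.157, 0.707, -0.673, 0.15]
ft_force: [-1.9, 0.7, -1.2]
gripper_width: 0.0351
t 9.825 chest [-23.1 -60.2 260.2] tilt z [ 0.424 -0.001 -0.905] F [-1.9  0.7 -1.2] w 0.0351 q [-0.04  0.22  1.9   0.07  0.58  1.43]
71 [ -9.6 265.3] shift [-0.     -0.0146  0.0013] rot [0. 0. 0.]
75 [  4.5 269.4] shift [-0.     -0.0291  0.0035] rot [0. 0. 0.]
79 [ 18.8 272.5] shift [-0.     -0.0434  0.0068] rot [0. 0. 0.]
82 [ 29.7 274.1] shift [ 0.     -0.054   0.0099] rot [0. 0. 0.]
85 [ 40.6 275.2] shift [ 0.     -0.0643  0.0135] rot [0. 0. 0.]
```

View pics/s10.png

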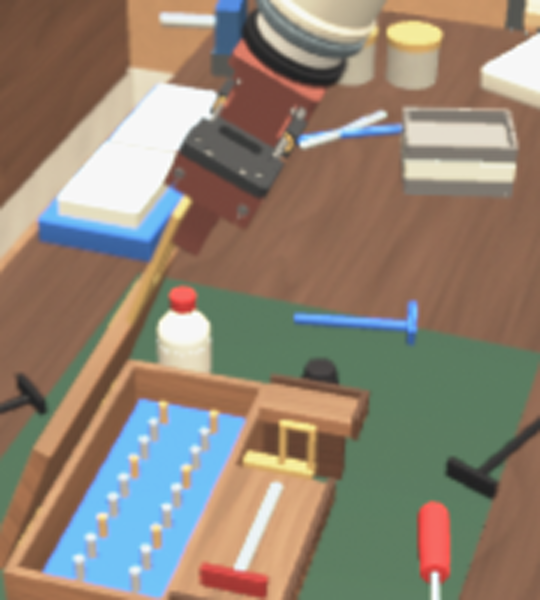

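```bash
python3 -m creep '0 -0.0146 0.0013 0 0 0 0.4; 0 -0.028 0.0033 0 0 0 0.4; 0 -0.0395 0.006 0 0 0 0.4; 0 -0.05 0.0085 0 0 0 0.4; 0 -0.0575 0.011 0 0 0 0.4'
python3 - <<'E'
from h import *
rep()
crop("side",230,60,430,280,2.7,"s11.png")
p,r,s=cur();b=w2c(p)
arc((b[0],b[2],25),[83,86,88,90,91],bias=2,tilts=[25]*5)
E
```

```text
clock: 10.5
position: [0.6843, -0.0008, 0.2742]
tcp_rot: [-0.157, 0.707, -0.673, 0.15]
ft_force: [-1.5, -0.3, -0.5]
gripper_width: 0.0349
t 10.5 chest [ 33.2 -60.4 274.2] tilt z [ 0.424 -0.001 -0.905] F [-1.5 -0.3 -0.5] w 0.0349 q [-0.03  0.29  1.77  0.06  0.64  1.45]
83 [ 32.3 274.5] shift [ 0.      0.0015 -0.0006] rot [0. 0. 0.]
86 [ 43.3 275.4] shift [ 0.     -0.0088  0.0031] rot [0. 0. 0.]
88 [ 50.6 275.7] shift [-0.     -0.0156  0.0059] rot [0. 0. 0.]
90 [ 57.9 275.8] shift [ 0.     -0.0223  0.009 ] rot [0. 0. 0.]
91 [ 61.6 275.7] shift [ 0.     -0.0256  0.0106] rot [0. 0. 0.]
```

View pics/s11.png

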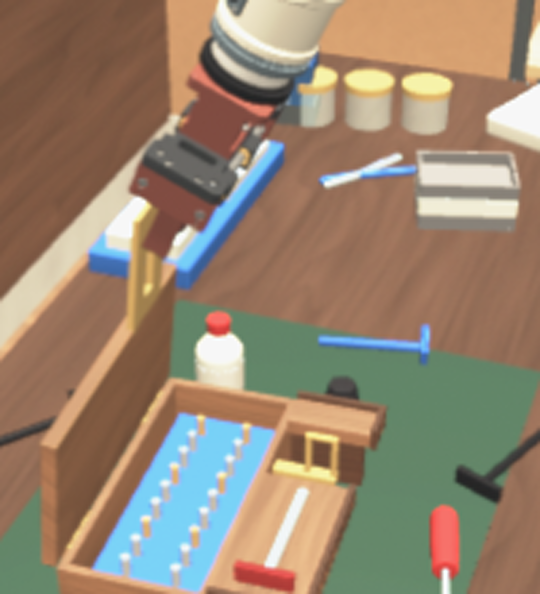

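The lid is at about 83°. Pushing slowly to 90°, then retreating.

```bash
python3 -m creep '0 -0.006 0.002 0 0 0 0.4; 0 -0.0115 0.0045 0 0 0 0.4; 0 -0.0165 0.0065 0 0 0 0.4; 0 -0.021 0.0085 0 0 0 0.4; 0 -0.0225 0.009 0 0 0 0.4'
python3 - <<'E'
from h import *
rep()
E
python3 -m creep '0 0.001 0 0 0 0 0.4; 0 0.009 -0.004 0 0 0 0.4; 0 0.027 -0.012 0 0 0 0.4; 0 0.055 -0.025 0 0 0 0.4; 0 0.1 -0.045 0 0 0 0.4'; python3 -m creep '0 0.04 -0.02 0 0 0 0.4; 0 0.08 -0.04 0 0 0 0.4; 0 0.1 -0.06 0 0 0 0.4; 0 0.1 -0.06 0 0 0 0.4'
python3 - <<'E'
from h import *
rep()
crop("side",180,60,430,310,2.4,"s12.png")
t=np.radians
crop("top",190,100,500,370,2.2,"t12.png",[c2w((65-240*np.cos(a),y,70+240*np.sin(a))) for a in(t(90),) for y in(-95,-25)])
E
```

```text
clock: 11.18
position: [0.7081, 0.0004, 0.2756]
tcp_rot: [-0.157, 0.707, -0.673, 0.15]
ft_force: [-1.8, 1.1, -0.4]
gripper_width: 0.0351
t 11.175 chest [ 57.  -60.5 275.6] tilt z [ 0.424 -0.001 -0.905] F [-1.8  1.1 -0.4] w 0.0351 q [-0.03  0.33  1.72  0.05  0.66  1.46]
clock: 11.8
position: [0.5979, -0.0051, 0.2745]
tcp_rot: [-0.158, 0.707, -0.673, 0.151]
ft_force: [-1.1, 1.2, 0.2]
gripper_width: 0.0346
clock: 12.3
position: [0.4813, -0.0108, 0.2869]
tcp_rot: [-0.158, 0.706, -0.673, 0.151]
ft_force: [-0.1, -0.0, 0.6]
gripper_width: 0.0351
t 12.3 chest [-170.   -59.9  286.9] tilt z [ 0.427 -0.002 -0.904] F [-0.1 -0.   0.6] w 0.0351 q [-0.08 -0.06  2.15  0.1   0.62  1.37]
```

View pics/s12.png

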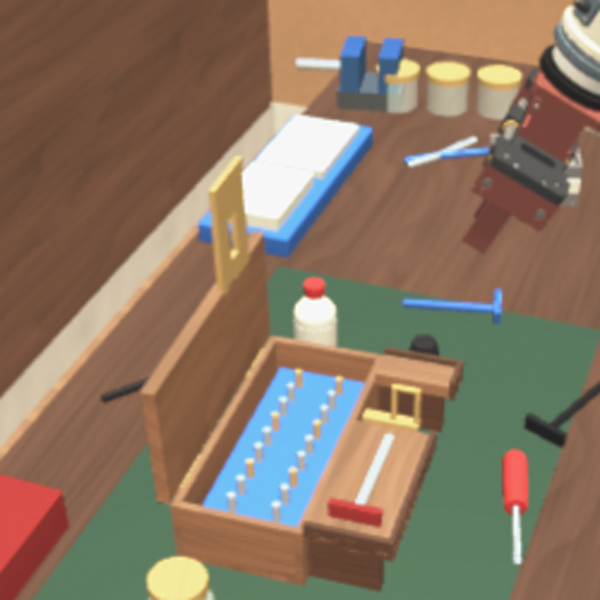

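View pics/t12.png

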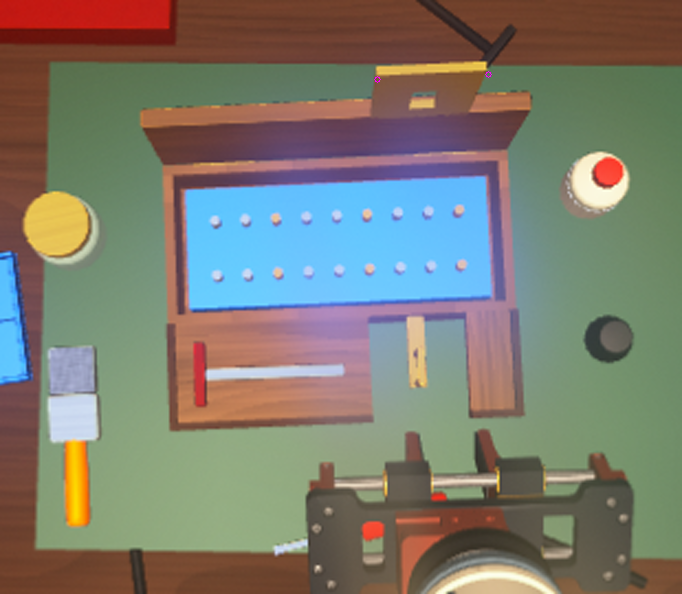

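The lid stands upright: its edge falls on the 90° markers at about (378,78) and (488,74). The pin is on the ledge at (200–343, 370), about 27 px short of the tongue gap, and the robot is clear. I'll check that it's stable and that the bystanders haven't moved, then hand in.

```bash
python3 -m creep '0 0 0 0 0 0 0.4; 0 0 0 0 0 0 0.4; 0 0 0 0 0 0 0.4; 0 0 0 0 0 0 0.4; 0 0 0 0 0 0 0.4' >/dev/null
python3 - <<'E'
from h import *
rep()
a=cv2.imread("pics/side0.png");b=np.ascontiguousarray(manip.camera("side")[:,:,::-1]);cv2.imwrite("pics/s13.png",b)
t0=cv2.imread("pics/top0.png");t1=np.ascontiguousarray(manip.camera("top")[:,:,::-1])
def sh(i,j,x0,y0,x1,y1):
    g=lambda m:np.float32(cv2.cvtColor(m,cv2.COLOR_BGR2GRAY)[y0:y1,x0:x1]);return cv2.phaseCorrelate(g(i),g(j))
for n,bx in dict(jar=(195,180,240,225),oil=(440,165,485,205),loupe=(450,238,485,270),brush=(205,250,240,345),tray=(148,210,208,282)).items(): print(n,sh(t0,t1,*bx))
print("driver side",sh(a,b,380,240,410,300))
c=cv2.imread("pics/s12.png");d=cv2.resize(b[60:310,180:430],None,fx=2.4,fy=2.4,interpolation=cv2.INTER_CUBIC)
print("lid since",cv2.absdiff(c,d)[150:500,150:280].max())
E
```

```text
t 13.025 chest [-168.9  -59.8  285.8] tilt z [ 0.424 -0.001 -0.905] F [0.3 0.2 0.2] w 0.035 q [-0.08 -0.05  2.15  0.1   0.62  1.37]
jar ((0.49119071482626, 0.5758393117353293), 0.998746553350378)
oil ((0.49984189240881705, 0.010547645777528203), 0.9943926456239488)
loupe ((0.033580481805959295, 0.0206574426839925), 0.9870508511861166)
brush ((0.011343570162402727, 0.01064329769830863), 1.0128957451907572)
tray ((-0.0012760238916911248, 0.0037340980814875024), 1.0071340707717118)
driver side ((-0.11626681421568286, -0.08435251157085233), 0.9824870302942064)
lid since 2
```

```bash
python3 -c "
from bench import manip
print(manip.job_done())"
```

```text
the job is handed in; nothing more can be done
None
```

The pin is out of the staple and lying on the chest's front ledge, and the lid is standing upright. The job was handed in at about 13 s of the 53 s allowed.

- **Pin:** I hooked the fingers behind the red grip plate, one on each side of the shaft, and pulled it about 110 mm toward +y. In the last picture it lies flat on the ledge's long piece, about 20 mm short of the gap where the tongue sat.
- **Lid:** I lifted it by the tongue's front edge to about 90° and backed the tool well away. The lid did not move in the 0.7 s between the last two pictures.
- **Forces:** The highest wrist force I read was about 13 N, while starting the lift.
- **Bystanders:** Before-and-after pictures show no real movement of the loupe, brush, tray or screwdriver. The jar (both axes) and the oil bottle (one axis) each read a shift of 0.5 px. I took these as a measuring artefact rather than movement, because they look unmoved in the pictures, but I did not re-measure them.
- **Arm limit:** While hooking, joint 5 reached the bottom of its range (0.11 rad) with the tool tilted 18°, so I reduced the tilt to 15°. It read 0.11 at that point, so I saw no overrun.

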